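# Stop the jig plate rocking

### The arm

A 7-joint arm with a two-finger parallel gripper is mounted at the origin on a cart in front of the work surface, level with it; the furniture and walls round the work are solid. World frame = base frame: x ahead of the robot, y to its left, z up, the work surface at z = 0. Lengths are in m, angles in rad, forces in N, time in s.
With the tool pointing down it reaches from about 0.4 to 0.85 m from the base axis. Payload 10.4 kg.
Tool frame: the origin (TCP) lies on the front face of the gripper's body, between the roots of the fingers; the fingertips stand 70 mm ahead of it and the grasp point (between the pads) lies 51 mm ahead of it; z points along the fingers, y is the line along which they close (so a half turn about z gives the same grasp; the last joint's range is limited). The gripper opens to 87 mm and grips with 3 to 60 N. Pads are 19 mm wide; open, the fingers measure 117 mm over their backs; the gripper's body (75 mm by 190 mm) begins 51 mm behind the grasp point.
Start: joints at [1.303, 0.332, -0.065, 1.46, 0.022, 1.35, -0.088], TCP at [0.151, -0.606, 0.292] pointing down, gripper open.
Joint ranges: [-2.6, 2.6], [-0.5, 2.12], [-1.47, 1.34], [0.16, 2.42], [-1.27, 4.41], [0.06, 2.06], [-2.6, 2.6]. Speed limits (rad/s): [2.22, 2.22, 2.79, 2.79, 3.14, 3.14, 3.14].

### API

Orientations are given as a unit quaternion [x, y, z, w].
In Python, from bench import state, get_image, camera_model, sign_off, find_in, outline_of, pinpoint gives the robot as it stands.
- The arm moves only by the shell command python3 -m handwheel 'ROWS' [FORCE]. ROWS is a JSON object of lists of equal length, an entry for each row: "dp": the shift along the tool's x, y, z normalised to -1 to 1, where 1 is 0.2 m, a list of three; "rotation": the turn, a rotation vector about the tool's x, y, z normalised to -1 to 1, where 1 is 30 degrees, a list of three; "claw": the opening in per cent of the stroke, from 0 (shut) to 100 (fully open). In form: {"dp": [[tx, ty, tz], ...], "rotation": [[wx, wy, wz], ...], "claw": [claw, ...]}. A call has 1 to 8 rows; each row is the pose to reach, as a shift and turn from the pose commanded when the call began, along the tool's axes at that moment; what a row does not reach only later rows make up. A row lasts 1/12 s, in which the tool goes at most 41.7 mm and 7.16 degrees, less where a joint would pass 70% of its speed; a pose out of reach is approached as far as the arm can. A call with a number of a shift or a turn outside -1 to 1 is refused whole. A call with a gripper value outside its range is refused whole. The fingers move at their own pace and stop on an object; FORCE is the grip in N (left out, the last holds). Time passes only in rows, so rows that repeat a pose let the fingers close. It gives the time, the measured TCP pose, the force, the opening and the grip force at its end, in the units of the state.
- state(): the state, without advancing time (a new reading comes with each control period).
- get_image(name): name is "side" or "top"; returns the picture (384x512x3 uint8, blue, green, red); there is no depth.
- camera_model(name): a dict with "camera_matrix" (3x3 intrinsics, pixels), "extrinsics" (4x4, takes a point from camera to world coordinates). Camera axes: x right, y up, looking along -z (the intrinsics and any distortion apply to the point x, -y, -z); pixel columns grow to the right and rows downward; lengths in m; the calibration is good to about 2 mm. A picture is of the moment at which its call begins. camera_model takes no time and is no camera call.
- sign_off(): hands the job in; it is judged then, once.
Trained networks look in the newest picture that a camera, given by its name, has taken for a name from the list of things; names that differ only in an ending like _2 or _b are one class to them, and where a whole thing is asked for, a point or a joint stands for the part that bears it (a point fixed in the world has none). Each returns a list of dicts, best first, with "conf" (0 to 1); they miss things now and then, are a little off and sometimes report something else, mostly with a low value. They report only what shows in the picture. A call takes as long as a camera call.
- find_in(camera, target): "rect" ([centre column, centre row, width, height] in pixels, round what is visible of it).
- outline_of(camera, target): "mask" (384x512 bool, what is visible of it) and "rect" ([centre column, centre row, width, height] in pixels, round what is visible of it).
- pinpoint(camera, target): "xy" ([column, row] in pixels: a listed point, or the origin of a listed thing).
The state is a dict: "time_s": time; "qpos": joint angles; "joint_vel": joint speeds; "tau": joint torques, N m; "eef_pos": TCP position; "tool_rot": TCP orientation; "ft_force": force on the tool from outside, world axes, zero at the start; "ft_torque": the same for the moment, N m; "gripper_width": finger opening in m; "grasp_force": force on a finger pad.
Only numpy, scipy, OpenCV 4.12 (cv2) and the standard library are available. Lean on these libraries where they do the work, as an engineer would, in place of code of your own. Each camera call takes 0.05 s, during which the arm holds its last target. There are 200 camera calls.

### The job

The wooden jig plate on the saw table rocks on one of its four feet. Press down firmly on one corner after another with the fingertips until you find the one that gives way, then press the red shim lever hinged under that corner down flat, and leave the other three shims raised. Only touch and press: nothing is to be gripped, lifted or shifted, and the things lying around, and the offcut on the plate, stay where they are.

Things in the scene. Friction and masses are not known exactly. Their poses are not given: they have to be found in the camera images.
- bed: Fixed dark steel bed plate on the table, 290 x 250 x 10 mm. Origin on the table under the centre of the four feet; its x axis points away from the robot (turned up to 0.2 rad), y to the left. Four identical levelling units stand on it at x = +-75 mm, y = +-90 mm, each a steel foot with a red hinged shim lever on its robot side (-x of the bed).
- plate: Loose H-shaped wooden jig plate, 0.7 kg, 210 x 240 (y) x 15 mm, on the four feet; origin at the centre of its underside, 54.5 mm above the table; axes as the bed's. Corner lobes 60 mm square. A fence 18 mm high stands on its middle. One corner (differs, looks like the rest) rocks: it gives way at 3 N, sinks 5 mm (bottoming at 5 N) and springs back when let go; the others stay firm.
- corner_fl (a point): Point on the plate's top face above its front left foot (a small steel disc, 18 mm across, at plate x = -75 mm, y = 90 mm): where to press that corner.
- corner_fr (a point): Point on the plate's top face above its front right foot (a small steel disc, 18 mm across, at plate x = -75 mm, y = -90 mm): where to press that corner.
- corner_bl (a point): Point on the plate's top face above its back left foot (a small steel disc, 18 mm across, at plate x = 75 mm, y = 90 mm): where to press that corner.
- corner_br (a point): Point on the plate's top face above its back right foot (a small steel disc, 18 mm across, at plate x = 75 mm, y = -90 mm): where to press that corner.
- shim_fl (a point): Where to press the front left corner's shim: a point fixed to the bed, 33 mm above the table, on top of its red lever once flat. Lever 69 mm long, pad 30 mm square; hinge 45 mm from here along bed +x, 30 mm above the table. Raised, it slopes 45 degrees up towards the robot (pad end 80 mm up, 50 mm from the hinge). Press straight down here (about 3 N) until level; it stays, its cam under the corner.
- shim_fr (a point): Where to press the front right corner's shim: a point fixed to the bed, 33 mm above the table, on top of its red lever once flat. Lever 69 mm long, pad 30 mm square; hinge 45 mm from here along bed +x, 30 mm above the table. Raised, it slopes 45 degrees up towards the robot (pad end 80 mm up, 50 mm from the hinge). Press straight down here (about 3 N) until level; it stays, its cam under the corner.
- shim_bl (a point): Where to press the back left corner's shim: a point fixed to the bed, 33 mm above the table, on top of its red lever once flat. Lever 69 mm long, pad 30 mm square; hinge 45 mm from here along bed +x, 30 mm above the table. Raised, it slopes 45 degrees up towards the robot (pad end 80 mm up, 50 mm from the hinge). Press straight down here (about 3 N) until level; it stays, its cam under the corner.
- shim_br (a point): Where to press the back right corner's shim: a point fixed to the bed, 33 mm above the table, on top of its red lever once flat. Lever 69 mm long, pad 30 mm square; hinge 45 mm from here along bed +x, 30 mm above the table. Raised, it slopes 45 degrees up towards the robot (pad end 80 mm up, 50 mm from the hinge). Press straight down here (about 3 N) until level; it stays, its cam under the corner.
- soft_foot (a joint): How far the loose foot, wherever it is, has sunk: 0 at rest, 0.005 m fully down.
- shim_rocking (a joint): Angle of the shim at the rocking corner, wherever that is: 0 raised (45 degrees), 0.785 rad flat.
- shim_firm1 (a joint): Angle of the shim at one of the three firm corners (which one differs): 0 raised, 0.785 rad flat.
- shim_firm2 (a joint): Angle of the shim at one of the three firm corners (which one differs): 0 raised, 0.785 rad flat.
- shim_firm3 (a joint): Angle of the shim at one of the three firm corners (which one differs): 0 raised, 0.785 rad flat.
- workpiece: Small brown wood offcut 20 x 60 x 20 mm lying loose on the middle of the plate; origin under its centre. To be left alone.
- sander: Brown sanding block 60 x 100 x 34 mm, loose, right of the bed; origin under its centre. Bystander.
- tape_roll: Roll of masking tape, 95 mm across, 25 mm high, loose, right of the bed; origin under its centre. Bystander.
- measure: Yellow tape measure 35 x 107 x 64 mm, loose, left of the bed; origin under its centre. Bystander.

How it is judged:
On the way, in this order (a step that is already met when the one before it is completed fails the run):
1. the rocking corner has been pressed and has given way (at least 2 mm) while its shim was still up (value of joint soft_foot above 0.002 m and contact force between the fingers and plate above 1 N and value of joint shim_rocking below 0.3 rad), for 0.05 s.
2. the shim of the rocking corner is pressed flat (value of joint shim_rocking above 0.68 rad), for 0.2 s.
At the end, for the whole second after the job is handed in: The rocking corner's shim is flat (within 0.1 rad), the other three shims are still raised (less than 0.2 rad from their upper stop), the plate is at rest and level on its feet within 15 mm of where it was, the loose foot is up, and the bystanders are within 30 mm of where they were (value of joint shim_rocking above 0.68 rad and value of joint each of shim_firm1, shim_firm2, shim_firm3 below 0.2 rad and value of joint soft_foot below 0.0015 m and distance of plate from where it was at the start of the episode below 0.015 m and angle between plate's own z axis and vertical below 0.025 rad and linear speed of plate below 0.01 m/s and distance of each of workpiece, sander, tape_roll, measure from where it was at the start of the episode below 0.03 m); the robot touches nothing.
It fails at once if the shim of a firm corner is pressed down (value of joint any of shim_firm1, shim_firm2, shim_firm3 above 0.3 rad).
It fails at once if the plate is lifted or shoved aside (height (world z) of plate above 0.067 m or distance of plate from where it was at the start of the episode above 0.025 m).
It fails at once if a bystander is lifted or knocked away (distance of any of workpiece, sander, tape_roll, measure from where it was at the start of the episode above 0.04 m).
It also fails if it takes over 48 s, if anything falls off the work surface, if the arm or the gripper's body presses on something with over 40 N, if the wrist force passes 120 N, or if a joint passes its speed limit or range.

## Working session

There is one attempt and no reset: what is moved stays moved. The work goes in short steps, Python scripts to look and compute and a shell command to move; the robot and the scene stay as the last step left them, time stands still between calls to the robot, and variables do not carry over. Pictures are saved under pics/ and viewed, at most 10 in all, crops included, and the job is handed in when it is done.

```bash
mkdir -p pics; cat > h.py <<'E'
import numpy as np, cv2
from bench import *
def ray(cam,uv):
    m=camera_model(cam);K=np.array(m["camera_matrix"]);E=np.array(m["extrinsics"])
    d=np.array(m.get("distortion",np.zeros(5)),float) if "distortion" in m else np.zeros(5)
    x,y=cv2.undistortPoints(np.array([[uv]],float),K,d)[0,0]
    return E[:3,3],E[:3,:3]@np.array([x,-y,-1])
def atz(cam,uv,z):
    o,v=ray(cam,uv);return o+v*(z-o[2])/v[2]
def proj(cam,p):
    m=camera_model(cam);K=np.array(m["camera_matrix"]);E=np.array(m["extrinsics"])
    c=E[:3,:3].T@(np.array(p)-E[:3,3]);u=K@np.array([c[0],-c[1],-c[2]]);return u[:2]/u[2]
E
python3 - <<'E'
from h import *
print(camera_model("top").keys()); s=state(); print(s)
for c in("top","side"):
    cv2.imwrite(f"pics/{c}0.png",get_image(c))
    for n,z in [("corner_"+k,.0695) for k in("fl","fr","bl","br")]+[("shim_"+k,.033) for k in("fl","fr","bl","br")]+[("plate",.0545)]:
        r=pinpoint(c,n)
        for q in r[:2]: print(c,n,round(q["conf"],2),np.round(q["xy"],1),np.round(atz(c,q["xy"],z),4))
E
```

```text
dict_keys(['camera_matrix', 'extrinsics'])
{'time_s': 0.0, 'qpos': array([ 1.30336264,  0.33288952, -0.06470225,  1.46096587,  0.02162354,
        1.34986627, -0.08853044]), 'joint_vel': array([ 0.00051252,  0.00023355,  0.00183886, -0.00015475, -0.00159571,
        0.00013667,  0.00100686]), 'tau': array([ 1.47778819e-04, -6.23255754e+01,  2.46335648e-02, -3.89891589e+01,
       -6.15040166e-02,  3.98634619e-02,  1.65553897e-04]), 'eef_pos': array([ 0.15142089, -0.60608294,  0.29143113]), 'tool_rot': array([ 9.92516255e-01,  1.22110483e-01, -1.30942673e-04, -7.04264041e-04]), 'ft_force': array([-0.11948086,  0.8039624 ,  0.35417902]), 'ft_torque': array([ 0.06564332,  0.03449223, -0.00723686]), 'grasp_force': 0.0, 'gripper_width': 0.08706305945507282}
top corner_fl 0.56 [213.2 199.9] [0.4967 0.1727 0.0695]
top corner_fr 0.62 [257.  197.3] [0.5107 0.0117 0.0695]
top corner_fr 0.49 [258.8 159.3] [0.6522 0.0089 0.0695]
top corner_bl 0.73 [210.3 159.7] [0.6456 0.1888 0.0695]
top corner_bl 0.21 [162.3 186.4] [0.5414 0.362  0.0695]
top corner_br 0.83 [256.8 158.1] [0.6565 0.0165 0.0695]
t
[... 226 characters left out ...]
bl 0.24 [210.1 158.4] [0.6561 0.1942 0.033 ]
top shim_br 0.86 [258.6 177.3] [0.589  0.0079 0.033 ]
top plate 0.76 [237.3 181.7] [0.5679 0.0869 0.0545]
top plate 0.61 [258.3 198.6] [0.5069 0.0068 0.0545]
side corner_fl 0.98 [238.5 224.5] [0.4994 0.1773 0.0695]
side corner_fr 0.85 [260.2 195.3] [0.5037 0.0065 0.0695]
side corner_bl 0.9 [185.4 215. ] [0.649  0.1931 0.0695]
side corner_br 0.9 [213.6 187.1] [0.6532 0.0173 0.0695]
side shim_fl 0.86 [263.3 242.7] [0.4283 0.1786 0.033 ]
side shim_fr 0.96 [281.6 207.9] [ 0.4396 -0.0093  0.033 ]
side shim_bl 0.58 [211.6 226.8] [0.5843 0.1669 0.033 ]
side plate 0.84 [225. 211.] [0.5712 0.1084 0.0545]
side plate 0.22 [283.5 205.2] [0.4293 0.0086 0.0545]
```

```bash
python3 - <<'E'
from h import *
for c,(x,y) in {"top":(120,100),"side":(130,120)}.items():
    im=cv2.imread(f"pics/{c}0.png"); cv2.imwrite(f"pics/{c}0c.png",cv2.resize(im[y:y+150,x:x+200],None,fx=4,fy=4,interpolation=cv2.INTER_CUBIC))
P=np.array([[-75,90],[-75,-90],[75,90],[75,-90]]*2)/1000.
Q=np.array([[.4967,.1727],[.5107,.0117],[.6456,.1888],[.6565,.0165],[.4994,.1773],[.5037,.0065],[.649,.1931],[.6532,.0173]])
p=P[:,0]+1j*P[:,1];q=Q[:,0]+1j*Q[:,1];c=q.mean()
a=np.angle((np.conj(p)*(q-c)).sum());print(c,a);print(np.round((q-c-p*np.exp(1j*a))*1000,1))
S=np.array([[.4255,.1756],[.4508,-.0099],[.584,.1715],[.589,.0079],[.4283,.1786],[.4396,-.0093],[.5843,.1669]])
print(np.round(((S[:,0]+1j*S[:,1])-c)*np.exp(-1j*a)*1000))
E
```

```text
(0.5768500000000001+0.0979875j) 0.062047825588139635
[ 0.3-10.5j  3.1 +8.2j -0.5 -3.7j -0.8 +3.7j  3.  -5.9j -3.9 +3.j
  2.9 +0.6j -4.1 +4.5j]
[-146. +87.j -132.-100.j   12. +73.j    7. -91.j -143. +90.j -144. -99.j
   12. +68.j]
```

View pics/top0c.png

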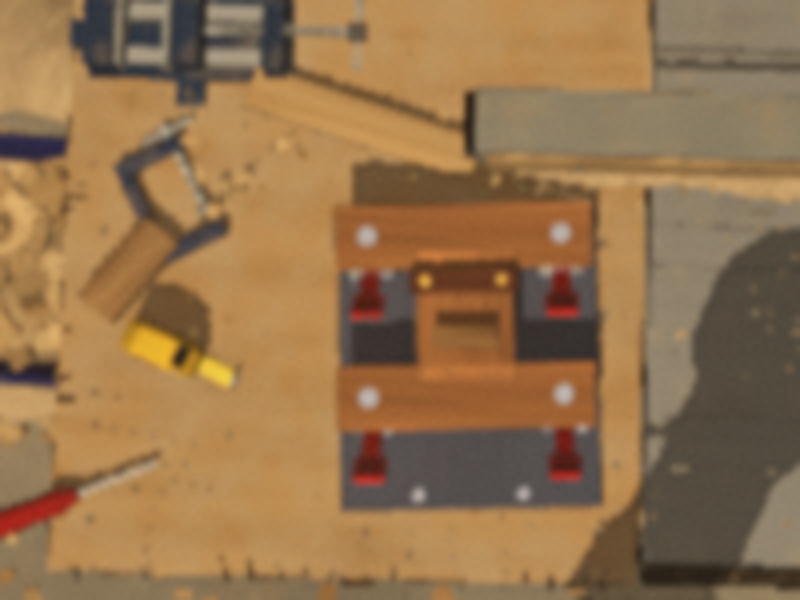

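View pics/side0c.png

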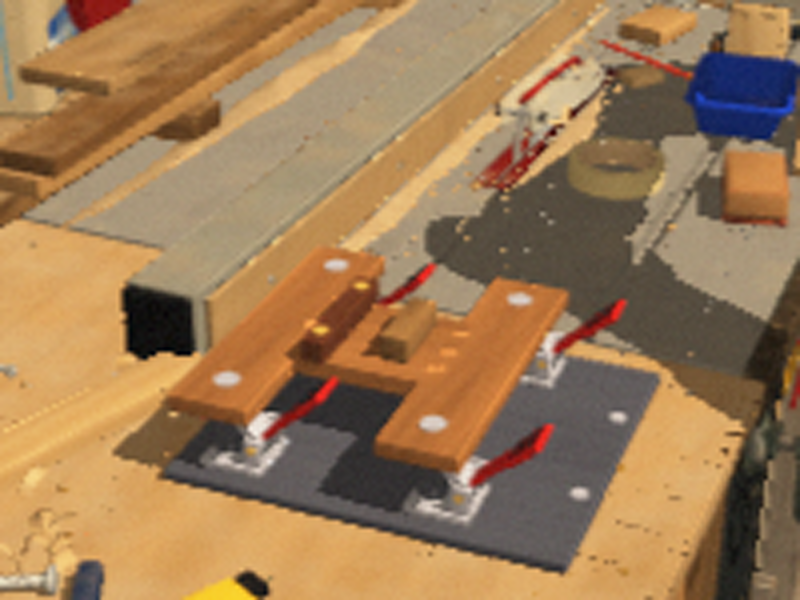

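View pics/side0.png

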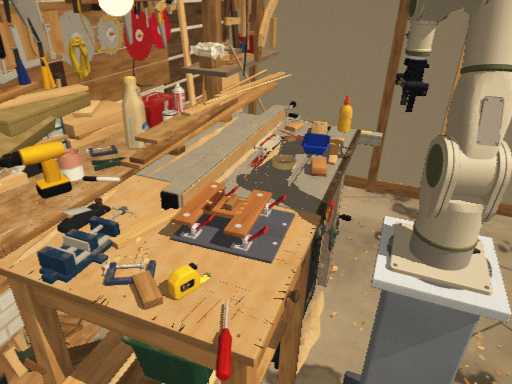

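```bash
python3 - <<'E'
from h import *
from scipy.optimize import least_squares
names=["fl","fr","bl","br"]
obs={"top":np.array([[368,398],[564,394],[367,236],[561,232]]),"side":np.array([[433,424],[519,299],[227,379],[336,265]])}
off={"top":(120,100),"side":(130,120)}
P=np.array([[-75,90],[-75,-90],[75,90],[75,-90]])/1000.
W=lambda x,p,z:[x[0]+np.cos(x[2])*p[0]-np.sin(x[2])*p[1],x[1]+np.sin(x[2])*p[0]+np.cos(x[2])*p[1],z]
def f(x,cs=("top","side")):
    return np.concatenate([(proj(c,W(x,p,.0695))-((o+.5)/4-.5+off[c])) for c in cs for p,o in zip(P,obs[c])])
for cs in (("top",),("side",),("top","side")):
    r=least_squares(f,[.577,.098,.06],args=(cs,),x_scale=.01);print(cs,np.round(r.x,4),np.round(r.fun,1))
x=r.x
for n,p in zip(names,P): print(n,np.round(W(x,p,.0695),4),"shim",np.round(W(x,p-[.067,0],.033),4))
# rail: near-top corner/bottom corner at left end, side view crop (208,298) top,(207,352) bottom
for c in [(207,352)]:
    print(atz("side",(np.array(c)+.5)/4-.5+off["side"],0))
print(atz("top",(np.array([473,155])+.5)/4-.5+off["top"],.05))
E
python3 -m handwheel '{"dp":[[0,0,0],[0,0,0],[0,0,0]],"rotation":[[0,0,0.0],[0,0,0],[0,0,0]],"claw":[0,0,0]}'
```

```text
('top',) [0.5789 0.0917 0.0466] [ 0.1 -0.1 -0.  -0.1 -0.   0.  -0.1  0.1]
('side',) [0.5779 0.096  0.0481] [ 0.1 -0.1  0.2  0.1 -0.2  0.  -0.1 -0.1]
('top', 'side') [0.5789 0.0932 0.0473] [-0.3 -0.1 -0.4 -0.1 -0.5  0.  -0.5  0.1  0.1 -0.7  0.2 -0.4  0.1 -0.6
  0.1 -0.5]
fl [0.4997 0.1796 0.0695] shim [0.4328 0.1764 0.033 ]
fr [ 5.083e-01 -2.000e-04  6.950e-02] shim [ 0.4413 -0.0034  0.033 ]
bl [0.6496 0.1867 0.0695] shim [0.5827 0.1835 0.033 ]
br [0.6581 0.0069 0.0695] shim [0.5912 0.0037 0.033 ]
[0.74330948 0.06526285 0.        ]
[0.73269029 0.0901451  0.05      ]
time_s: 1.25
eef_pos: [0.1515, -0.6064, 0.2923]
tool_rot: [0.993, 0.122, -0.0, 0.0]
ft_force: [-0.3, -0.2, 0.4]
gripper_width: 0.0741
grasp_force: 0.0
```

```bash
cat > go.py <<'E'
import sys
from h import *
from scipy.spatial.transform import Rotation as R
s=state();t=np.array(list(map(float,sys.argv[1:4])));r=R.from_quat(s["tool_rot"])
d=r.inv().apply(t-s["eef_pos"])/.2
g=R.from_rotvec([0,0,.0473])*R.from_euler("x",np.pi)
w=(r.inv()*g).as_rotvec()/np.radians(30)
print("t",s["time_s"],"dp",np.round(d,3),"rot",np.round(w,3),"F",np.round(s["ft_force"],1),"grip",s["gripper_width"])
E
python3 go.py .508 0 .2
```

```text
t 1.25 dp [ 2.464 -2.51   0.461] rot [0.    0.    0.377] F [-0.3 -0.2  0.4] grip 0.07414750980471194
```

```bash
for i in 1; do python3 -m handwheel '{"dp":[[1,-1,0],[1,-1,0],[1,-1,0],[1,-1,0],[1,-1,0],[1,-1,0],[1,-1,0],[1,-1,0]],"rotation":[[0,0,0],[0,0,0],[0,0,0],[0,0,0],[0,0,0],[0,0,0],[0,0,0],[0,0,0]],"claw":[0,0,0,0,0,0,0,0]}'; done; python3 go.py .508 0 .2
```

```text
time_s: 1.92
eef_pos: [0.3012, -0.3583, 0.2929]
tool_rot: [0.992, 0.126, 0.001, 0.0]
ft_force: [-0.4, -0.4, 0.4]
gripper_width: 0.0216
grasp_force: 0.0
t 1.9167 dp [ 1.449 -1.475  0.466] rot [ 0.    -0.003  0.394] F [-0.4 -0.4  0.4] grip 0.02161648851021662
```

```bash
python3 -m handwheel '{"dp":[[1,-1,0],[1,-1,0],[1,-1,0],[1,-1,0],[1,-1,0],[1,-1,0],[1,-1,0],[1,-1,0]],"rotation":[[0,0,0],[0,0,0],[0,0,0],[0,0,0],[0,0,0],[0,0,0],[0,0,0],[0,0,0]],"claw":[0,0,0,0,0,0,0,0]}'; python3 go.py .508 0 .2
```

```text
time_s: 2.58
eef_pos: [0.4453, -0.1149, 0.2928]
tool_rot: [0.992, 0.126, 0.001, -0.001]
ft_force: [-0.3, -0.3, 0.3]
gripper_width: 0.0004
grasp_force: 0.0
t 2.5833 dp [ 0.446 -0.477  0.466] rot [-0.002 -0.005  0.394] F [-0.3 -0.3  0.3] grip 0.0004483444295130137
```

```bash
python3 -m handwheel '{"dp":[[0.446,-0.477,0.3],[0.446,-0.477,0.466],[0.446,-0.477,0.466],[0.446,-0.477,0.466],[0.446,-0.477,0.466],[0.446,-0.477,0.466],[0.446,-0.477,0.466]],"rotation":[[0,0,0.2],[0,-0.005,0.394],[0,-0.005,0.394],[0,-0.005,0.394],[0,-0.005,0.394],[0,-0.005,0.394],[0,-0.005,0.394]],"claw":[0,0,0,0,0,0,0]}'; python3 go.py .508 0 .146
python3 - <<'E'
from h import *
a=[cv2.resize(get_image(c)[y:y+150,x:x+200],None,fx=2,fy=2.) for c,(x,y) in {"top":(120,100),"side":(130,120)}.items()]
cv2.imwrite("pics/m1.png",np.hstack(a))
E
```

```text
time_s: 3.17
eef_pos: [0.5061, -0.0077, 0.1992]
tool_rot: [1.0, 0.019, -0.001, 0.0]
ft_force: [0.6, -0.5, -0.8]
gripper_width: 0.0005
grasp_force: 0.0
t 3.1667 dp [ 0.012 -0.038  0.266] rot [ 0.001  0.005 -0.016] F [ 0.6 -0.5 -0.8] grip 0.00047519063784611155
```

View pics/m1.png

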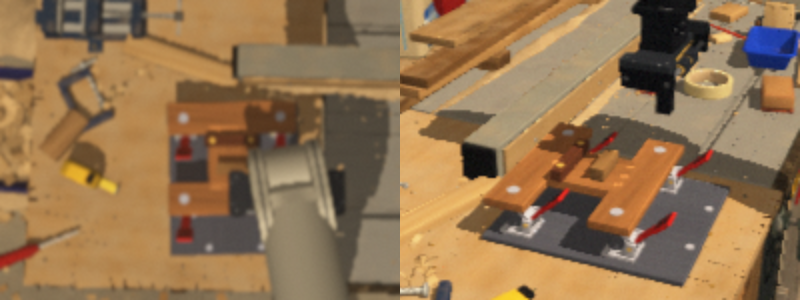

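The view shows the closed gripper hanging above the front right corner, level and clear of the levers, as the measured pose says.

```bash
python3 -m handwheel '{"dp":[[0.01,-0.03,0.13],[0.012,-0.038,0.265],[0.012,-0.038,0.275],[0.012,-0.038,0.275],[0.012,-0.038,0.275]],"rotation":[[0,0,0],[0,0,0],[0,0,0],[0,0,0],[0,0,0]],"claw":[0,0,0,0,0]}'; python3 go.py .508 0 .138
```

```text
time_s: 3.68
eef_pos: [0.5086, -0.0004, 0.1456]
tool_rot: [1.0, 0.019, -0.001, 0.0]
ft_force: [0.1, 0.5, 0.5]
gripper_width: 0.0006
grasp_force: 0.0
t 3.6833 dp [-0.003 -0.002  0.038] rot [ 0.002  0.002 -0.019] F [0.1 0.5 0.5] grip 0.000578145028773699
```

```bash
python3 -m handwheel '{"dp":[[0,0,0.02],[0,0,0.03],[0,0,0.035],[0,0,0.04],[0,0,0.04],[0,0,0.04]],"rotation":[[0,0,0],[0,0,0],[0,0,0],[0,0,0],[0,0,0],[0,0,0]],"claw":[0,0,0,0,0,0]}'
```

```text
time_s: 4.18
eef_pos: [0.509, 0.0001, 0.1393]
tool_rot: [1.0, 0.019, -0.0, 0.001]
ft_force: [-12.4, -1.9, 33.5]
gripper_width: 0.0006
grasp_force: 16.6
```

```bash
python3 -m handwheel '{"dp":[[0,0,0.005],[0,0,0.01],[0,0,0.01],[0,0,0.01]],"rotation":[[0,0,0],[0,0,0],[0,0,0],[0,0,0]],"claw":[0,0,0,0]}'
```

```text
time_s: 4.52
eef_pos: [0.5091, 0.0002, 0.1391]
tool_rot: [1.0, 0.019, -0.0, 0.002]
ft_force: [-23.7, -2.6, 57.0]
gripper_width: 0.0002
grasp_force: 28.5
```

Front right is firm (0.2 mm give at 57 N). On to the back right.

```bash
python3 -m handwheel '{"dp":[[0,0,-0.1],[0,0,-0.25],[0.2,0,-0.25],[0.4,0,-0.25],[0.6,0,-0.25],[0.75,0,-0.25],[0.75,0,-0.25],[0.75,0,-0.25]],"rotation":[[0,0,0],[0,0,0],[0,0,0],[0,0,0],[0,0,0],[0,0,0],[0,0,0],[0,0,0]],"claw":[0,0,0,0,0,0,0,0]}';python3 go.py .658 .007 .1455
```

```text
time_s: 5.18
eef_pos: [0.6588, 0.0066, 0.1832]
tool_rot: [1.0, 0.019, -0.001, -0.0]
ft_force: [-0.5, 0.2, 0.3]
gripper_width: 0.0003
grasp_force: 0.0
t 5.1833 dp [-0.004 -0.002  0.189] rot [-0.002  0.005 -0.017] F [-0.5  0.2  0.3] grip 0.00028818946375650575
```

```bash
python3 -m handwheel '{"dp":[[-0.004,0,0.1],[-0.004,0,0.19],[-0.004,0,0.21],[-0.004,0,0.225],[-0.004,0,0.23],[-0.004,0,0.235],[-0.004,0,0.235],[-0.004,0,0.235]],"rotation":[[0,0,0],[0,0,0],[0,0,0],[0,0,0],[0,0,0],[0,0,0],[0,0,0],[0,0,0]],"claw":[0,0,0,0,0,0,0,0]}'
```

```text
time_s: 5.85
eef_pos: [0.6555, 0.0059, 0.1396]
tool_rot: [1.0, 0.019, -0.002, 0.001]
ft_force: [-14.9, -2.1, 20.0]
gripper_width: 0.0003
grasp_force: 9.7
```

Back right is firm too (stopped at 139.6 mm, 20 N). On to the back left.

```bash
python3 -m handwheel '{"dp":[[0,0,-0.1],[0,0,-0.25],[0,-0.2,-0.25],[0,-0.4,-0.25],[0,-0.6,-0.25],[0,-0.8,-0.25],[0,-0.9,-0.25],[0,-0.9,-0.25]],"rotation":[[0,0,0],[0,0,0],[0,0,0],[0,0,0],[0,0,0],[0,0,0],[0,0,0],[0,0,0]],"claw":[0,0,0,0,0,0,0,0]}';python3 go.py .6496 .1867 .1365
```

```text
time_s: 6.52
eef_pos: [0.6479, 0.1933, 0.1883]
tool_rot: [1.0, 0.023, -0.001, -0.002]
ft_force: [0.8, 0.2, 0.6]
gripper_width: 0.0006
grasp_force: 0.0
t 6.5167 dp [0.007 0.034 0.259] rot [-0.006  0.004 -0.001] F [0.8 0.2 0.6] grip 0.0005853958208013134
```

```bash
python3 -m handwheel '{"dp":[[0,0,0],[0,0,0.1],[0,0,0.19],[0,0,0.22],[0,0,0.24],[0,0,0.25],[0,0,0.255],[0,0,0.255]],"rotation":[[0,0,0],[0,0,0],[0,0,0],[0,0,0],[0,0,0],[0,0,0],[0,0,0],[0,0,0]],"claw":[0,0,0,0,0,0,0,0]}'
```

```text
time_s: 7.18
eef_pos: [0.6508, 0.1854, 0.1367]
tool_rot: [1.0, 0.019, -0.0, 0.0]
ft_force: [-0.9, -2.9, 3.7]
gripper_width: 0.0003
grasp_force: 2.1
```

It sinks 3 mm at under 4 N: back left gives way. Press a little further and hold.

```bash
python3 -m handwheel '{"dp":[[0,0,0.005],[0,0,0.008],[0,0,0.008],[0,0,0.008]],"rotation":[[0,0,0],[0,0,0],[0,0,0],[0,0,0]],"claw":[0,0,0,0]}'
python3 -m handwheel '{"dp":[[0,0,-0.02],[0,0,-0.1],[0,0,-0.25],[0,0,-0.3],[0,0,-0.3]],"rotation":[[0,0,0],[0,0,0],[0,0,0],[0,0,0],[0,0,0]],"claw":[0,0,0,0,0]}'
python3 go.py .5827 .1835 .19
python3 - <<'E'
from h import *
for c in("top","side"):
    get_image(c)
    for q in pinpoint(c,"shim_bl")[:2]: print(c,round(q["conf"],2),q["xy"],np.round(atz(c,q["xy"],.033),4),"expected px",proj(c,[.5827,.1835,.033]))
E
```

```text
time_s: 7.52
eef_pos: [0.6509, 0.1858, 0.1351]
tool_rot: [1.0, 0.019, -0.0, 0.0]
ft_force: [0.6, -4.4, 7.0]
gripper_width: 0.0004
grasp_force: 3.4
time_s: 7.93
eef_pos: [0.6513, 0.1876, 0.1975]
tool_rot: [1.0, 0.02, 0.001, -0.001]
ft_force: [0.2, 0.6, 0.8]
gripper_width: 0.0005
grasp_force: 0.0
t 7.9333 dp [-0.344  0.007  0.037] rot [-0.004 -0.004 -0.015] F [0.2 0.6 0.8] grip 0.000532885801763595
top 0.6 [264.2, 216.4] [ 0.4416 -0.0173  0.033 ] expected px [212.21234772 177.66368742]
side 0.55 [209.0, 229.2] [0.5853 0.1803 0.033 ] expected px [209.31154185 230.03418573]
```

```bash
python3 -m handwheel '{"dp":[[-0.2,0,0],[-0.344,0,0],[-0.344,0,0],[-0.344,0,0.15],[-0.344,0,0.2],[-0.344,0,0.2]],"rotation":[[0,0,0],[0,0,0],[0,0,0],[0,0,0],[0,0,0],[0,0,0]],"claw":[0,0,0,0,0,0]}'; python3 go.py .5827 .1835 .102
```

```text
time_s: 8.63
eef_pos: [0.5793, 0.1828, 0.1507]
tool_rot: [1.0, 0.019, -0.005, 0.001]
ft_force: [0.2, 0.2, 0.0]
gripper_width: 0.0003
grasp_force: 0.0
t 8.6333 dp [ 0.019 -0.003  0.243] rot [ 0.003  0.018 -0.016] F [0.2 0.2 0. ] grip 0.00030314946594829894
```

```bash
python3 -m handwheel '{"dp":[[0.01,0,0.05],[0.01,0,0.1],[0.01,0,0.14],[0.01,0,0.18],[0.01,0,0.21],[0.01,0,0.23],[0.01,0,0.23],[0.01,0,0.23]],"rotation":[[0,0,0],[0,0,0],[0,0,0],[0,0,0],[0,0,0],[0,0,0],[0,0,0],[0,0,0]],"claw":[0,0,0,0,0,0,0,0]}'; python3 go.py .5827 .1835 .101
```

```text
time_s: 9.3
eef_pos: [0.5834, 0.1834, 0.108]
tool_rot: [1.0, 0.019, -0.001, 0.0]
ft_force: [-0.4, 0.0, 1.2]
gripper_width: 0.0003
grasp_force: 0.0
t 9.3 dp [-0.003 -0.001  0.035] rot [ 0.001  0.005 -0.017] F [-0.4  0.   1.2] grip 0.00029408756915907914
```

```bash
python3 -m handwheel '{"dp":[[0,0,0.015],[0,0,0.025],[0,0,0.035],[0,0,0.04],[0,0,0.04],[0,0,0.04]],"rotation":[[0,0,0],[0,0,0],[0,0,0],[0,0,0],[0,0,0],[0,0,0]],"claw":[0,0,0,0,0,0]}'; python3 - <<'E'
from h import *
cv2.imwrite("pics/m2.png",cv2.resize(get_image("side")[120:270,130:330],None,fx=4,fy=4.))
E
```

```text
time_s: 9.8
eef_pos: [0.5836, 0.1838, 0.1024]
tool_rot: [1.0, 0.019, -0.001, 0.001]
ft_force: [-8.2, -3.8, 22.1]
gripper_width: 0.0006
grasp_force: 11.1
```

View pics/m2.png

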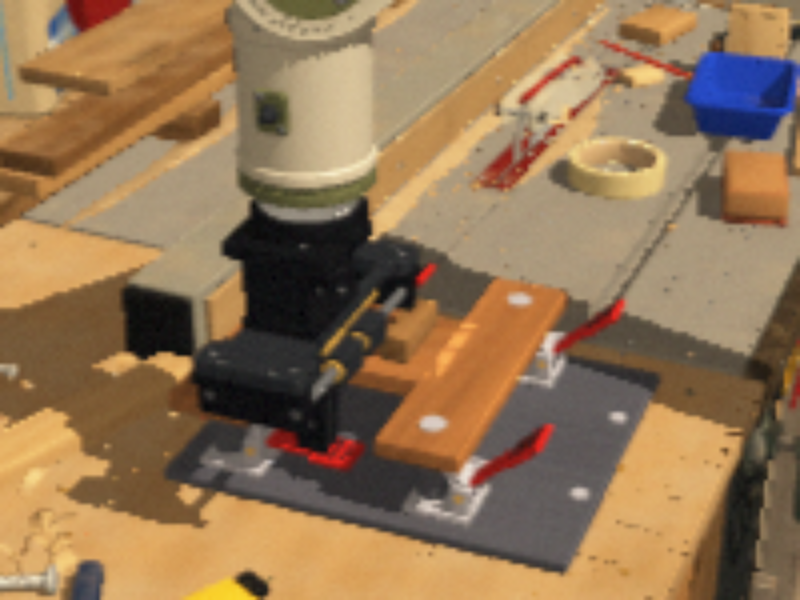

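The back left lever lies flat under the fingertips (320,450), and the other three are still raised. Retract straight up and check.

```bash
python3 -m handwheel '{"dp":[[0,0,-0.05],[0,0,-0.2],[0,0,-0.4],[0,0,-0.6],[0,0,-0.8],[0,0,-0.8],[0,0,-0.8]],"rotation":[[0,0,0],[0,0,0],[0,0,0],[0,0,0],[0,0,0],[0,0,0],[0,0,0]],"claw":[0,0,0,0,0,0,0]}'; python3 - <<'E'
from h import *
cv2.imwrite("pics/m3.png",cv2.resize(get_image("side")[120:270,130:330],None,fx=4,fy=4.))
E
```

```text
time_s: 10.43
eef_pos: [0.5847, 0.184, 0.2629]
tool_rot: [1.0, 0.019, 0.001, -0.0]
ft_force: [-0.2, -0.1, -2.4]
gripper_width: 0.0005
grasp_force: 0.0
```

View pics/m3.png

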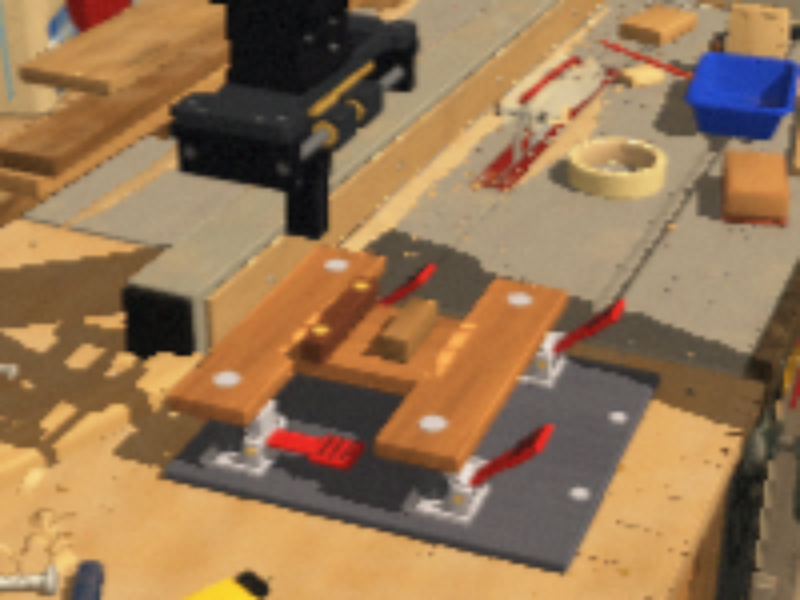

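The back left lever stays flat at (315,447), the other three are raised, and the plate discs and the offcut are where they were. Handing in.

```bash
python3 -c "
from bench import *
print(sign_off())"
```

```text
the job is handed in; nothing more can be done
None
```

The back left corner was the one that rocked; its shim is now pressed flat, the other three shims are still raised, the plate and offcut look unmoved in the last picture, and the job is handed in (front left was never pressed; no verdict came back).

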